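# Make up two baking-class trays

### The arm

A 6-joint arm with a two-finger parallel gripper is mounted at the origin on the work surface. World frame = base frame: x ahead of the robot, y to its left, z up, the work surface at z = 0. Lengths are in mm, angles in rad, forces in N, time in s.
With the tool pointing down it reaches from about 300 to 775 mm from the base axis. Payload 14.6 kg.
Tool frame: the origin (TCP) lies on the mounting face of the last link; the fingertips stand 173 mm ahead of it and the grasp point (between the pads) lies 155 mm ahead of it; z points along the fingers, y is the direction in which the jaws open and shut (so a half turn about z gives the same grasp; the last joint's range is limited). The gripper opens to 85 mm and grips with 20 to 120 N. Pads are 22 mm wide; open, the fingers measure 114 mm over their backs; the gripper's body (76 mm by 85 mm) begins 54 mm behind the grasp point. The pads swing forward as they close: fully open they stand 13 mm farther back than shut.
Start: joints at [1.191, 0.3, 1.521, -0, 1.321, -0.067], TCP at [169.246, 523.304, 404.681] pointing down, gripper open.
Joint ranges: [-3.03, 3.03], [-0.79, 2.21], [0.23, 2.52], [-1.04, 4.18], [0, 3.07], [-2.55, 2.55]. Speed limits (rad/s): [2.22, 2.22, 2.57, 3.14, 3.14, 3.14].

### API

Orientations are given as a unit quaternion [w, x, y, z].
In Python, from workcell import r gives the robot as it stands.
- The arm moves only by the tool servo_tool, never from a script. Its argument "moves" is a list of rows, each an object with "dp": the shift along the tool's x, y, z in mm, a list of three; "rot": the turn, a rotation vector about the tool's x, y, z in degrees, a list of three. In form: [{"dp": [dx, dy, dz], "rot": [rx, ry, rz]}, ...]. A call has 1 to 5 rows; each row shifts and turns the commanded pose from where the row before left it, along the tool's axes as they then stand; what a row does not reach is not made up. A row lasts 1/10 s, in which the tool goes at most 50 mm and 8.59 degrees, less where a joint would pass 70% of its speed; a pose out of reach is approached as far as the arm can. A call with a gripper value outside its range is refused whole. "gripper" is the closure, from 0 (fully open) to 1 (shut), set as the call begins (left out, the last holds). The fingers move at their own pace and stop on an object; "grip_force" is the grip in N (left out, the last holds). Time passes only in rows, so rows that do not move let the fingers close. It gives the time, the measured TCP pose, the force and the opening at its end, in the units of the state.
- r.read_state(): the state, without advancing time (a new reading comes with each control period).
- r.camera(name): name is "scene" or "side" or "wrist"; returns (picture, depth): 384x512x3 uint8, red, green, blue; 384x512 float32, mm along the optical axis (not along the pixel's ray), 0 where there is no reading.
- r.get_calibration(name): a dict with "fx", "fy", "cx", "cy" (pixels), "k1" (the pictures are not rectified: a ray, as slopes to the right and down, at radius r is drawn at 1 + k1 r^2 times it, then the intrinsics apply), "pose" (4x4, takes a point from camera to world coordinates); the wrist camera has in their place "tool_from_camera" (4x4, takes a point from camera to tool coordinates, whose origin is the TCP and whose axes are the flange's). Camera axes: x right, y up, looking along -z (the intrinsics and any distortion apply to the point x, -y, -z); pixel columns grow to the right and rows downward; lengths in mm; the calibration is good to about 2 mm. A picture is of the moment at which its call begins: read the wrist's pose just before it. get_calibration takes no time and is no camera call.
- r.hand_in(): hands the job in, once; it reports no verdict.
Trained networks look in the newest picture that a camera, given by its name, has taken for a name from the list of things; names that differ only in an ending like _2 or _b are one class to them, and where a whole thing is asked for, a point or a joint stands for the part that bears it (a point fixed in the world has none). Each returns a list of dicts, best first, with "p" (0 to 1); they miss things now and then, are a little off and sometimes report something else, mostly with a low value. They report only what shows in the picture. A call takes as long as a camera call.
- r.trace(camera, label): "region" (384x512 bool, what is visible of it) and "rect" ([left, top, right, bottom] in pixels, round what is visible of it).
The state is a dict: "time": time; "q": joint angles; "dq": joint speeds; "effort": joint torques, N m; "tool_pos": TCP position; "ee_rot": TCP orientation; "contact_force": force on the tool from outside, world axes, zero at the start; "torque": the same for the moment, N m; "finger_gap": opening from 0.0 (shut) to 1.0 (fully open).
Only numpy, scipy, OpenCV 4.12 (cv2) and the standard library are available. Lean on these libraries where they do the work, as an engineer would, in place of code of your own. Each camera call takes 0.05 s, during which the arm holds its last target.

### The job

Make up the two class trays from the things on the wooden board: the blue tray gets the red-capped jar, the steel pastry cutter and the orange timer; the yellow tray gets the green-capped jar and the white ramekin. Stand each jar in the middle compartment of its tray and every other thing in an end compartment of its own, all upright and flat on the compartment floor, set down gently and not dropped. Leave the black-capped jar, the bowl and the egg box where they are.

Things in the scene. Friction and masses are not known exactly. Their poses are not given: they have to be found in the camera images.
- red_jar_center (a point): Round amber spice jar with a plain paper band and a red screw cap as wide as the jar: straight cylinder, 48 mm diameter, 65 mm high, about 140 g. Point at its centre, half-way up (32.5 mm above its underside); z up along its axis. Stands on the wooden board.
- green_jar_center (a point): Round amber spice jar with a plain paper band and a green screw cap as wide as the jar: straight cylinder, 48 mm diameter, 65 mm high, about 140 g. Point at its centre, half-way up (32.5 mm above its underside); z up along its axis. Stands on the wooden board.
- cutter_center (a point): Round pastry cutter: plain bright steel ring, open at both ends, 58 mm outside diameter, wall 3 mm, 48 mm high, about 90 g. Point at its centre (in the empty middle of the ring), 24 mm above its underside; z up along its axis. Grip across the outside. Stands on the wooden board.
- timer_center (a point): Kitchen timer: orange plastic drum with a white dial and black ticks on top, 58 mm diameter, 48 mm high to the edge of the drum, about 110 g. Point at its centre, 24 mm above its underside; z up along its axis. Stands dial up on the wooden board.
- ramekin_center (a point): Ramekin: white straight-sided round ceramic baking dish, open on top, 62 mm outside diameter (64 mm over the fine fluting), wall 4 mm, 48 mm high, about 170 g. Point at its centre, 24 mm above its underside; z up along its axis. Grip across the outside. Stands on the wooden board.
- blue_tray: Blue fixed kit tray beside the board, left or right: 268 (its x) by 92 (its y) by 14 mm high; floor 4 mm thick, rims and dividers 4 mm thick, standing 10 mm above the floor. Three compartments in a row, 84 x 84 mm inside, centred at x = -88, 0 (middle) and +88 mm, y = 0. Origin: centre of its underside, on the bench; z up. Grip things in their upper half, so the fingers clear the rims.
- yellow_tray: Yellow fixed kit tray beside the board, left or right: 268 (its x) by 92 (its y) by 14 mm high; floor 4 mm thick, rims and dividers 4 mm thick, standing 10 mm above the floor. Three compartments in a row, 84 x 84 mm inside, centred at x = -88, 0 (middle) and +88 mm, y = 0. Origin: centre of its underside, on the bench; z up. Grip things in their upper half, so the fingers clear the rims.
- black_jar_center (a point): Round amber spice jar with a plain paper band and a black screw cap as wide as the jar: straight cylinder, 48 mm diameter, 65 mm high, about 140 g. Point at its centre, half-way up (32.5 mm above its underside); z up along its axis. Stands on the wooden board. It belongs to neither kit and stays where it is.
- bowl: Small steel mixing bowl, 130 mm across the rim, 65 mm high, standing on the bench beyond the board. Origin: centre of its underside. Stays where it is.
- egg_box: Open grey pulp egg box with six brown eggs, 105 by 155 mm, 67 mm high, on the bench beyond the board. Origin: centre of its underside. Stays where it is.

How it is judged:
By the outcome, as a careful person would: the job done as asked, in the order asked, and still so for the second after the job is handed in, with the robot touching nothing.
It also fails if it takes over 131 s, if anything falls off the work surface, if the arm or the gripper's body presses on something with over 40 N, if the wrist force passes 120 N, or if a joint passes its speed limit or range.

## Working session

There is one attempt and no reset: what is moved stays moved. The work goes in short steps, Python scripts to look and compute and a tool call to move; the robot and the scene stay as the last step left them, time stands still between calls to the robot, and variables do not carry over. Pictures are saved under pics/ and viewed, and the job is handed in when it is done.

Besides the shell and the picture viewer there is one more tool, called after "Request:" as name([rows], argument=value, ...), one row to a line, values as JSON. servo_tool: Moves the arm, as the interface text tells. Its arguments: {"type":"object","properties":{"moves":{"type":"array"},"gripper":{"type":"number"},"grip_force":{"type":"number"}},"required":["moves"]}

```bash
ls; mkdir -p pics; python3 - <<'E'
from workcell import r
import cv2,json
s=r.read_state();print({k:s[k] for k in s})
for c in ("scene","side","wrist"):
    im,d=r.camera(c);cv2.imwrite(f"pics/{c}0.png",im[:,:,::-1]);print(c,r.get_calibration(c))
E
```

```text
pics
{'time': 0.0, 'q': array([ 1.19140239e+00,  3.00461608e-01,  1.52161315e+00, -2.73471236e-05,
        1.32070958e+00, -6.66102463e-02]), 'dq': array([-0.00016618,  0.00064252, -0.00163979,  0.00153459,  0.00013261,
       -0.00061847]), 'effort': array([-1.41148532e-03, -5.43484712e+01, -3.61792195e+01, -1.52616299e-04,
        4.02729580e-03,  4.84067289e-05]), 'tool_pos': array([169.23389779, 523.27176315, 404.11283536]), 'ee_rot': array([-1.18856905e-04,  1.55751730e-01,  9.87796054e-01, -5.84015572e-04]), 'contact_force': array([ 0.51523641,  0.10025439, -0.04848926]), 'torque': array([ 0.0453703 ,  0.02358934, -0.01969695]), 'finger_gap': 1.0043964653763635}
scene {'fx': 365.83450992035534, 'fy': 365.83450992035534, 'cx': 254.0252162321113, 'cy': 185.5474089857168, 'k1': -0.11516011324034783, 'pose': array([[-8.69920892e-01, -3.37608308e-01,  3.59525066e-01,
         9.32025647e+02],
       [ 4.92648578e-01, -5.60650081e-01,  6.65559062e-01,
         5.61155585e+02],
       [-2.31305115e-02,  7.56103245e-01,  6.54043471e-01,
         6.08075956e+02],
       [ 0.00000000e+00
[... 347 characters left out ...]
01,
        -4.73253265e+02],
       [ 5.32348351e-04,  6.26645848e-01,  7.79303983e-01,
         6.65072170e+02],
       [ 0.00000000e+00,  0.00000000e+00,  0.00000000e+00,
         1.00000000e+00]])}
wrist {'fx': 312.7252597127645, 'fy': 312.7252597127645, 'cx': 251.25030859285474, 'cy': 188.17780406325684, 'k1': 0.013116054049643429, 'tool_from_camera': array([[-1.13100759e-03,  9.64905019e-01,  2.62596695e-01,
         6.86579763e+01],
       [ 9.99998641e-01,  7.76390620e-04,  1.45417996e-03,
        -7.45854943e-02],
       [ 1.19926793e-03,  2.62597983e-01, -9.64904587e-01,
         3.04606614e+01],
       [ 0.00000000e+00,  0.00000000e+00,  0.00000000e+00,
         1.00000000e+00]])}
```

View pics/scene0.png

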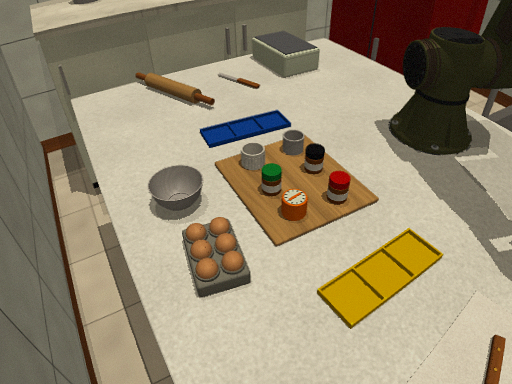

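View pics/side0.png

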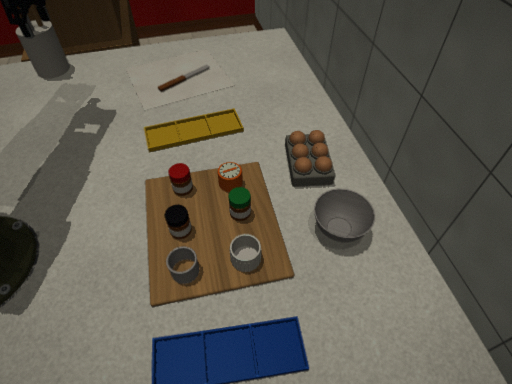

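View pics/wrist0.png

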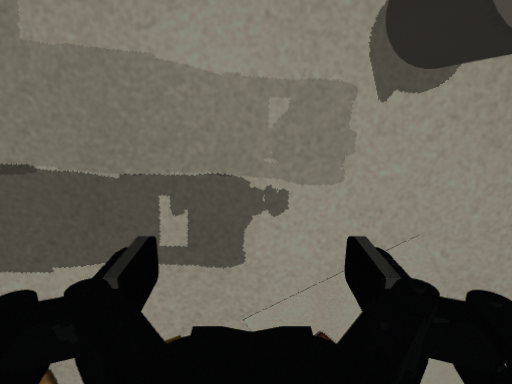

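Both fixed cameras show everything: the board is in the middle, the blue tray is at the right side (−y), and the yellow tray is at +y. In the side view, red is at (180,178), black (178,220), cutter (183,264), ramekin (245,252), green (240,203) and timer (230,176). Next I'll measure them.

```bash
cat > h.py <<'E'
import numpy as np, cv2
from workcell import r
from scipy.optimize import least_squares
def cloud(cam,depth,mask,pose=None):
    c=r.get_calibration(cam); T=c["pose"] if pose is None else pose
    v,u=np.nonzero(mask&(depth>0)); z=depth[v,u]
    K=np.array([[c["fx"],0,c["cx"]],[0,c["fy"],c["cy"]],[0,0,1.]])
    p=cv2.undistortPoints(np.stack([u,v],1).astype(float)[:,None],K,np.array([c["k1"],0,0,0.]))[:,0]
    P=np.stack([p[:,0]*z,-p[:,1]*z,-z],1)
    return P@T[:3,:3].T+T[:3,3]
def wpose():
    s=r.read_state();w,x,y,z=s["ee_rot"]
    from scipy.spatial.transform import Rotation as R
    T=np.eye(4);T[:3,:3]=R.from_quat([x,y,z,w]).as_matrix();T[:3,3]=s["tool_pos"]
    return T@r.get_calibration("wrist")["tool_from_camera"]
def fitc(P,R,ext):
    # circle radius R on horizontal outside surface
    f=lambda c:np.hypot(P[:,0]-c[0],P[:,1]-c[1])-R
    return least_squares(f,P[:,:2].mean(0)+ext,loss="soft_l1",f_scale=2.).x
E
python3 - <<'E'
from h import *
import pickle
names=dict(red_jar_center=24,green_jar_center=24,black_jar_center=24,cutter_center=29,timer_center=29,ramekin_center=31.7,blue_tray=0,yellow_tray=0,bowl=65,egg_box=0)
out={}
for cam in ("side","scene"):
    im,d=r.camera(cam); cp=r.get_calibration(cam)["pose"][:3,3]
    vis=im[:,:,::-1].copy()
    for n,R in names.items():
        t=r.trace(cam,n)
        if not t: print(cam,n,"none");continue
        print(cam,n,[(round(a["p"],2),[int(x) for x in a["rect"]]) for a in t[:2]])
        m=t[0]["region"].astype(np.uint8); vis[m>0]=vis[m>0]//2+np.array([60,0,60],np.uint8)
        P=cloud(cam,d,cv2.erode(m,np.ones((3,3)))>0)
        out[cam,n]=P
        zt=np.percentile(P[:,2],97); 
        if R and n!="bowl":
            z0=zt
            S=P[(P[:,2]<zt-8)&(P[:,2]>zt-35)]
            e=(S[:,:2].mean(0)-cp[:2]);e=e/np.hypot(*e)*R*.7
            Tp=P[P[:,2]>zt-5]
            print("   side fit",fitc(S,R,e).round(1),len(S),"top mean",Tp.mean(0).round(1),"zmax",zt.round(1),"zmin",np.percentile(P[:,2],3).round(1))
        else:
            (c,wh,a)=cv2.minAreaRect(P[:,:2].astype(np.float32)); print("   rect",np.round(c,1),np.round(wh,1),round(a,2),"z",zt.round(1))
    cv2.imwrite(f"pics/{cam}1.png",vis)
pickle.dump(out,open("o.pkl","wb"))
print(r.read_state()["time"])
E
```

```text
side red_jar_center [(0.69, [171, 162, 191, 194])]
   side fit [456.5  97.5] 149 top mean [456.   92.3  76.3] zmax 78.0 zmin 22.7
side green_jar_center [(0.6, [229, 185, 254, 220])]
   side fit [575.4  -7.1] 150 top mean [575.8 -11.9  76. ] zmax 77.7 zmin 25.8
side black_jar_center [(0.6, [161, 203, 192, 239])]
   side fit [437.2 -21.9] 159 top mean [438.  -25.9  76.1] zmax 77.8 zmin 21.7
side cutter_center [(0.77, [165, 247, 199, 285])]
   side fit [ 434.4 -124.2] 350 top mean [ 434.4 -123.2   57.5] zmax 59.0 zmin 19.9
side timer_center [(0.77, [217, 160, 243, 190])]
   side fit [571.6  84.6] 152 top mean [571.2  79.8  59.8] zmax 61.5 zmin 26.5
side ramekin_center [(0.78, [227, 233, 261, 270])]
   side fit [ 559.7 -127.6] 369 top mean [ 557.3 -132.1   58.5] zmax 60.1 zmin 15.0
side blue_tray [(0.84, [153, 315, 310, 382])]
   rect [ 487.7 -301.5] [ 94.1 266.6] 84.31 z 14.0
side yellow_tray [(0.57, [143, 110, 241, 150])]
   rect [510.  322.2] [267.3 117.2] 4.16 z 14.2
side bowl [(0.97, [312, 189, 373, 244])]
   rect [783.8 -97.1] [128.  118.7] 72.65 z 62.5
side egg_box [(0.72, [282, 1
[... 605 characters left out ...]
mer_center [(0.91, [279, 190, 307, 217])]
   side fit [574.   81.8] 216 top mean [577.6  86.6  61.8] zmax 63.5 zmin 21.6
scene ramekin_center [(0.79, [244, 142, 263, 169]), (0.43, [184, 218, 250, 299])]
   side fit [ 561.9 -124.9] 318 top mean [ 566.5 -115.4   59.6] zmax 61.3 zmin 22.9
scene blue_tray [(0.63, [201, 105, 285, 146])]
   rect [ 491.1 -301.1] [ 98.2 264.9] 86.1 z 16.4
scene yellow_tray [(0.79, [316, 228, 443, 327])]
   rect [514.1 313.7] [269.6  91.3] 4.77 z 15.7
scene bowl [(0.61, [148, 163, 206, 213]), (0.47, [241, 142, 264, 169])]
   rect [785.  -96.7] [128.5 121.4] 66.71 z 65.9
scene egg_box [(0.86, [187, 217, 252, 297])]
   rect [786.6 113.7] [150.7 101.6] 79.85 z 67.2
1.25
```

```bash
python3 - <<'E'
from h import *
import pickle
o=pickle.load(open("o.pkl","rb"))
res={}
for cam in ("side","scene"):
    im,d=r.camera(cam)
    A=cloud(cam,d,np.ones_like(d)>0)
    def zz(x,y,h=18):
        m=(abs(A[:,0]-x)<h)&(abs(A[:,1]-y)<h);return np.median(A[m,2]).round(2),m.sum()
    print(cam,"board",zz(510,40),zz(505,-60),zz(505,-120),"bench",zz(400,200),zz(500,220),zz(510,-220),zz(640,200))
    for n in ("blue_tray","yellow_tray"):
        P=o[cam,n]; c=np.median(P[:,:2],0); P=P[(abs(P[:,1]-c[1])<75)&(P[:,2]<22)]
        print(n,"floor z",np.percentile(P[:,2],[5,50,95]).round(1))
        # soft rectangle fit: maximise points inside, via trimmed extents over angle
        best=None
        for a in np.radians(np.arange(-10,10,.25)):
            R=np.array([[np.cos(a),np.sin(a)],[-np.sin(a),np.cos(a)]]);Q=P[:,:2]@R.T
            lo,hi=np.percentile(Q,.5,axis=0),np.percentile(Q,99.5,axis=0)
            if best is None or (hi-lo)[1]<best[0]: best=((hi-lo)[1],np.degrees(a),(R.T@((lo+hi)/2)).round(1),hi-lo)
        print(cam,n,best)
E
```

```text
side board (np.float64(11.25), np.int64(190)) (np.float64(11.14), np.int64(237)) (np.float64(10.94), np.int64(270)) bench (np.float64(-0.56), np.int64(136)) (np.float64(-0.59), np.int64(132)) (np.float64(-0.08), np.int64(336)) (np.float64(-0.99), np.int64(128))
blue_tray floor z [ 1.6  3.7 13.5]
side blue_tray (np.float64(90.31726155130201), np.float64(-5.75), array([ 488. , -301.5]), array([262.45198935,  90.31726155]))
yellow_tray floor z [ 1.7  4.3 13.7]
side yellow_tray (np.float64(94.28361086402174), np.float64(4.25), array([510.6, 312.6]), array([263.45916442,  94.28361086]))
scene board (np.float64(13.47), np.int64(90)) (np.float64(13.38), np.int64(92)) (np.float64(13.62), np.int64(104)) bench (np.float64(1.03), np.int64(166)) (np.float64(1.72), np.int64(213)) (np.float64(1.59), np.int64(11)) (np.float64(1.19), np.int64(243))
blue_tray floor z [ 4.4  6.9 16. ]
scene blue_tray (np.float64(94.07833728206944), np.float64(-5.0), array([ 491.4, -300.8]), array([262.22138255,  94.07833728]))
yellow_tray floor z [ 3.4  5.4 15.1]
scene yellow_tray (np.float64(88.78237729685063), np.float64(4.5), array([515. , 313.4]), array([265.81350584,  88.7823773 ]))
```

View pics/side1.png

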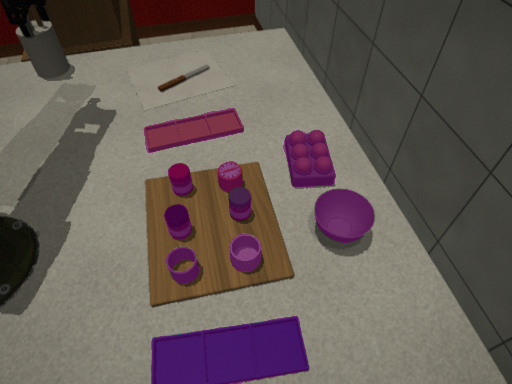

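```bash
cat > go.py <<'E'
import sys,numpy as np
from workcell import r
from scipy.spatial.transform import Rotation as R
x,y,z,psi=map(float,sys.argv[1:5])
s=r.read_state();w,a,b,c=s["ee_rot"];M=R.from_quat([a,b,c,w])
p=np.radians(psi);ty=np.array([np.cos(p),np.sin(p),0]);tz=np.array([0,0,-1.]);T=np.stack([np.cross(ty,tz),ty,tz],1)
rv=(M.inv()*R.from_matrix(T)).as_rotvec(degrees=True)
d=np.array([x,y,z])-s["tool_pos"]
print("t",round(s["time"],2),"pos",s["tool_pos"].round(1),"rot",rv.round(2),"dp cur axes",M.inv().apply(d).round(1),"dp new axes",(T.T@d).round(1),"F",s["contact_force"].round(1),"gap",round(s["finger_gap"],3))
E
python3 go.py 457.4 96.2 300 84.7
```

```text
t 1.35 pos [169.2 523.3 404.7] rot [ -0.    -0.   -12.62] dp cur axes [-405.6 -317.7  104.7] dp new axes [-326.4 -398.7  104.7] F [-0.5 -1.  -0.6] gap 1.0
```

Request:
servo_tool([
  {"dp": [0, 0, 5], "rot": [0, 0, -6.31]},
  {"dp": [0, 0, 10], "rot": [0, 0, -6.31]},
  {"dp": [-20, -24, 10], "rot": [0, 0, 0]},
  {"dp": [-30, -36, 10], "rot": [0, 0, 0]},
  {"dp": [-30, -36, 10], "rot": [0, 0, 0]},
], gripper=0, grip_force=40)

```text
time: 1.85
tool_pos: [240.4, 419.1, 359.2]
ee_rot: [0.0, 0.046, 0.999, -0.0]
contact_force: [1.0, 0.8, -0.1]
finger_gap: 1.0
```

Request:
servo_tool([
  {"dp": [-30, -37, 10], "rot": [0, 0, 0]},
  {"dp": [-30, -37, 10], "rot": [0, 0, 0]},
  {"dp": [-30, -37, 10], "rot": [0, 0, 0]},
  {"dp": [-30, -37, 10], "rot": [0, 0, 0]},
  {"dp": [-30, -37, 10], "rot": [0, 0, 0]},
])

```text
time: 2.35
tool_pos: [373.0, 220.5, 309.6]
ee_rot: [0.0, 0.046, 0.999, 0.0]
contact_force: [0.9, 0.5, -0.3]
finger_gap: 1.001
```

```bash
python3 go.py 457.4 96.2 300 84.7
```

```text
t 2.35 pos [373.  220.5 309.6] rot [0.03 0.04 0.01] dp cur axes [ -95.5 -116.     9.6] dp new axes [ -95.6 -116.     9.6] F [ 0.9  0.5 -0.3] gap 1.001
```

Request:
servo_tool([
  {"dp": [-30, -37, 5], "rot": [0, 0, 0]},
  {"dp": [-30, -37, 5], "rot": [0, 0, 0]},
  {"dp": [-20, -25, 0], "rot": [0, 0, 0]},
  {"dp": [-11, -12, 0], "rot": [0, 0, 0]},
  {"dp": [0, 0, 0], "rot": [0, 0, 0]},
])

```text
time: 2.85
tool_pos: [453.5, 101.9, 299.6]
ee_rot: [0.0, 0.048, 0.999, -0.0]
contact_force: [-1.0, 0.4, 0.1]
finger_gap: 1.001
```

```bash
cat > wr.py <<'E'
import sys
from h import *
n,R,k=sys.argv[1],float(sys.argv[2]),sys.argv[3]
T=wpose();im,d=r.camera("wrist");cp=T[:3,3]
t=r.trace("wrist",n);vis=im[:,:,::-1].copy()
if t:
    print(t[0]["p"],t[0]["rect"]);m=t[0]["region"].astype(np.uint8)
    P=cloud("wrist",d,cv2.erode(m,np.ones((3,3)))>0,T);zt=np.percentile(P[:,2],95)
    S=P[(P[:,2]<zt-8)];Tp=P[P[:,2]>zt-4];
    print("top",((Tp.min(0)+Tp.max(0))/2).round(1),np.ptp(Tp,0).round(1),"n",len(Tp),len(S))
    if len(S)>30:
        e=(S[:,:2].mean(0)-cp[:2]);e=e/np.hypot(*e)*R*.7;print("side fit",fitc(S,R,e).round(1))
    c,_=cv2.findContours(m,0,1);cv2.drawContours(vis,c,-1,(255,0,255),1)
cv2.imwrite(f"pics/{k}.png",vis)
E
python3 wr.py red_jar_center 24 w1;python3 go.py 457.4 96.2 213 84.7
```

```text
0.62 [212.9, 161.5, 282.2, 249.4]
top [455.6  97.3  77.1] [46.4 45.6  5.8] n 3732 710
side fit [456.4  97.3]
t 2.95 pos [452.5 103.5 299.6] rot [ 0.   -0.02 -0.03] dp cur axes [-5.6 -6.8 86.6] dp new axes [-5.6 -6.8 86.6] F [-0.7  1.3  0.3] gap 1.001
```

View pics/w1.png

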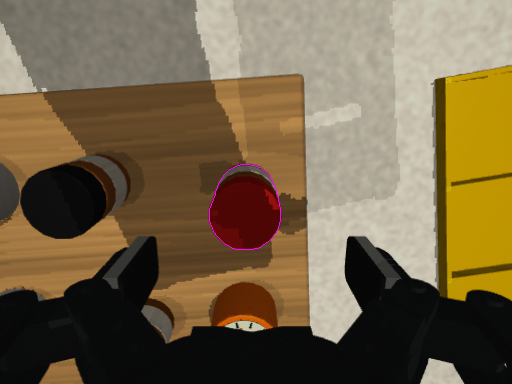

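The red jar's top is at about (245,213), between the fingers, at world (456.3, 97). Descending to it.

Request:
servo_tool([
  {"dp": [-4.4, -6.1, 10], "rot": [0, 0, 0]},
  {"dp": [0, 0, 25], "rot": [0, 0, 0]},
  {"dp": [0, 0, 30], "rot": [0, 0, 0]},
  {"dp": [0, 0, 15], "rot": [0, 0, 0]},
  {"dp": [0, 0, 6.5], "rot": [0, 0, 0]},
])

```text
time: 3.45
tool_pos: [455.8, 97.2, 211.3]
ee_rot: [-0.001, 0.046, 0.999, -0.0]
contact_force: [0.0, 0.4, 0.6]
finger_gap: 0.999
```

Request:
servo_tool([
  {"dp": [0, 0, 0], "rot": [0, 0, 0]},
  {"dp": [0, 0, 0], "rot": [0, 0, 0]},
  {"dp": [0, 0, 0], "rot": [0, 0, 0]},
  {"dp": [0, 0, 0], "rot": [0, 0, 0]},
  {"dp": [0, 0, 0], "rot": [0, 0, 0]},
], gripper=1)

```text
time: 3.95
tool_pos: [456.7, 96.9, 214.2]
ee_rot: [0.001, 0.046, 0.999, 0.0]
contact_force: [-1.6, 0.9, 7.0]
finger_gap: 0.551
```

Request:
servo_tool([
  {"dp": [0, 0, 0], "rot": [0, 0, 0]},
  {"dp": [0, 0, 0], "rot": [0, 0, 0]},
  {"dp": [0, 0, 0], "rot": [0, 0, 0]},
])

```text
time: 4.25
tool_pos: [456.7, 96.9, 214.2]
ee_rot: [0.001, 0.046, 0.999, 0.0]
contact_force: [-1.9, -0.2, 7.2]
finger_gap: 0.552
```

Request:
servo_tool([
  {"dp": [0, 0, -8], "rot": [0, 0, 0]},
  {"dp": [0, 0, -22], "rot": [0, 0, 0]},
  {"dp": [0, 0, -30], "rot": [0, 0, 0]},
  {"dp": [0, -5, -25], "rot": [0, 0, 0]},
  {"dp": [-5, -20, -5], "rot": [0, 0, 0]},
])

```text
time: 4.75
tool_pos: [459.2, 72.1, 306.5]
ee_rot: [0.002, 0.045, 0.999, 0.0]
contact_force: [0.2, -0.0, -2.5]
finger_gap: 0.548
```

Request:
servo_tool([
  {"dp": [-7, -35, 0], "rot": [0, 0, 0]},
  {"dp": [-8, -40, 0], "rot": [0, 0, 0]},
  {"dp": [-8, -45, 0], "rot": [0, 0, 0]},
  {"dp": [-8, -45, 0], "rot": [0, 0, 0]},
  {"dp": [-8, -45, 0], "rot": [0, 0, 0]},
])

```text
time: 5.25
tool_pos: [478.3, -143.0, 303.9]
ee_rot: [0.0, 0.046, 0.999, -0.0]
contact_force: [1.2, 0.6, -0.8]
finger_gap: 0.551
```

Request:
servo_tool([
  {"dp": [-8, -45, 0], "rot": [0, 0, 0]},
  {"dp": [-8, -45, 0], "rot": [0, 0, 0]},
  {"dp": [-6, -38, 0], "rot": [0, 0, 0]},
  {"dp": [-4, -22, 0], "rot": [0, 0, 0]},
  {"dp": [0, -8, 0], "rot": [0, 0, 0]},
])

```text
time: 5.75
tool_pos: [489.5, -302.9, 303.5]
ee_rot: [0.0, 0.047, 0.999, -0.0]
contact_force: [-0.1, 0.5, -1.0]
finger_gap: 0.555
```

```bash
python3 go.py 490 -301 207 84.7; python3 wr.py blue_tray 24 w2
```

```text
t 5.75 pos [ 489.5 -302.9  303.5] rot [-0.02  0.01 -0.11] dp cur axes [-0.3  1.9 96.5] dp new axes [-0.3  1.9 96.5] F [-0.1  0.5 -1. ] gap 0.555
0.87 [193.0, 9.1, 317.1, 319.3]
top [ 487.1 -295.9   13.8] [272.  105.7   6.5] n 3230 17506
side fit [ 421.2 -293.7]
```

View pics/w2.png

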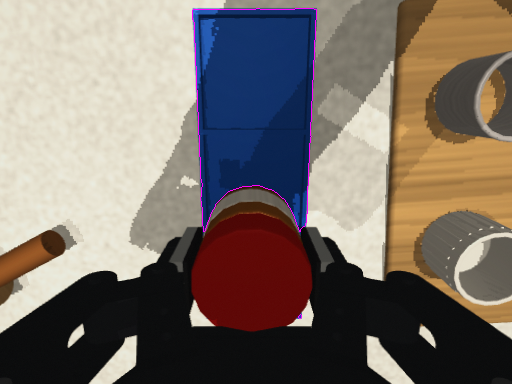

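```bash
cat > tr.py <<'E'
import sys
from h import *
n,x0,x1=sys.argv[1],float(sys.argv[2]),float(sys.argv[3])
T=wpose();im,d=r.camera("wrist");t=r.trace("wrist",n)
P=cloud("wrist",d,t[0]["region"],T);P=P[(P[:,2]<20)&(P[:,2]>-3)]
print("xmin/max",np.percentile(P[:,0],[.3,99.7]))
xs=[];cs=[]
for x in np.arange(x0,x1,10):
    s=P[abs(P[:,0]-x)<5,1]
    if len(s)>30: lo,hi=np.percentile(s,[.5,99.5]);xs.append(x);cs.append((lo+hi)/2);print(x,round((lo+hi)/2,1),round(hi-lo,1))
k=np.polyfit(xs,cs,1);print("angle",np.degrees(np.arctan(k[0])),"y at mid",[ (x,np.polyval(k,x).round(1)) for x in (402,425,490,513,577,601)])
E
python3 tr.py blue_tray 370 430
```

```text
xmin/max [352.63242972 525.80032312]
370.0 -289.3 91.4
380.0 -290.2 89.7
390.0 -291.2 90.7
400.0 -292.0 91.5
410.0 -292.8 90.8
420.0 -293.8 91.7
angle -5.012367223030928 y at mid [(402, np.float64(-292.2)), (425, np.float64(-294.2)), (490, np.float64(-299.9)), (513, np.float64(-301.9)), (577, np.float64(-307.5)), (601, np.float64(-309.6))]
```

Request:
servo_tool([
  {"dp": [0, 2, 15], "rot": [0, 0, 0]},
  {"dp": [0, 0, 30], "rot": [0, 0, 0]},
  {"dp": [0, 0, 30], "rot": [0, 0, 0]},
  {"dp": [0, 0, 14], "rot": [0, 0, 0]},
  {"dp": [0, 0, 5], "rot": [0, 0, 0]},
])

```text
time: 6.45
tool_pos: [490.1, -298.1, 208.3]
ee_rot: [-0.001, 0.046, 0.999, 0.001]
contact_force: [0.4, 0.3, -1.1]
finger_gap: 0.558
```

Request:
servo_tool([
  {"dp": [0, 0, 1], "rot": [0, 0, 0]},
  {"dp": [0, 0, 1], "rot": [0, 0, 0]},
  {"dp": [0, 0, 0], "rot": [0, 0, 0]},
])

```text
time: 6.75
tool_pos: [490.3, -299.0, 208.2]
ee_rot: [0.001, 0.046, 0.999, -0.0]
contact_force: [-0.3, 0.3, -1.4]
finger_gap: 0.55
```

Request:
servo_tool([
  {"dp": [0, 0, 0.7], "rot": [0, 0, 0]},
  {"dp": [0, 0, 0.7], "rot": [0, 0, 0]},
  {"dp": [0, 0, 0], "rot": [0, 0, 0]},
])

```text
time: 7.05
tool_pos: [490.1, -299.1, 206.2]
ee_rot: [0.0, 0.046, 0.999, -0.0]
contact_force: [-1.4, 1.1, 3.4]
finger_gap: 0.549
```

```bash
python3 go.py 490 -301 206 84.7
```

```text
t 7.05 pos [ 490.1 -299.1  206.2] rot [-0.02  0.03 -0.01] dp cur axes [-0.1 -1.9  0.2] dp new axes [-0.1 -1.9  0.2] F [-1.4  1.1  3.4] gap 0.549
```

Request:
servo_tool([
  {"dp": [0, 0, 0], "rot": [0, 0, 0]},
  {"dp": [0, 0, 0], "rot": [0, 0, 0]},
  {"dp": [0, 0, 0], "rot": [0, 0, 0]},
  {"dp": [0, 0, 0], "rot": [0, 0, 0]},
], gripper=0)

```text
time: 7.45
tool_pos: [490.0, -298.9, 205.7]
ee_rot: [-0.0, 0.046, 0.999, 0.0]
contact_force: [0.1, 0.0, 0.1]
finger_gap: 0.999
```

Request:
servo_tool([
  {"dp": [0, 0, -10], "rot": [0, 0, 0]},
  {"dp": [0, 0, -25], "rot": [0, 0, 0]},
  {"dp": [0, 0, -35], "rot": [0, 0, 0]},
  {"dp": [10, 10, -25], "rot": [0, 0, 0]},
  {"dp": [12, 25, -5], "rot": [0, 0, 0]},
])

```text
time: 7.95
tool_pos: [471.3, -262.8, 309.5]
ee_rot: [0.002, 0.047, 0.999, -0.001]
contact_force: [-0.1, 0.8, -0.0]
finger_gap: 1.0
```

```bash
python3 go.py 436 -124 300 84.7
```

```text
t 7.95 pos [ 471.3 -262.8  309.5] rot [-0.16  0.28 -0.09] dp cur axes [ 48.3 134.9   8.9] dp new axes [ 48.  134.9   9.5] F [-0.1  0.8 -0. ] gap 1.0
```

Request:
servo_tool([
  {"dp": [13, 37, 0], "rot": [0, 0, 0]},
  {"dp": [14, 40, 0], "rot": [0, 0, 0]},
  {"dp": [12, 35, 3], "rot": [0, 0, 0]},
  {"dp": [9, 22, 3], "rot": [0, 0, 0]},
  {"dp": [0, 0, 0], "rot": [0, 0, 0]},
])

```text
time: 8.45
tool_pos: [435.3, -122.1, 300.3]
ee_rot: [0.0, 0.045, 0.999, 0.0]
contact_force: [0.7, -0.0, -0.0]
finger_gap: 0.999
```

```bash
python3 wr.py cutter_center 29 w3;python3 go.py 436 -124 197 84.7;
```

```text
0.62 [209.8, 154.6, 293.4, 242.7]
top [ 433.1 -122.    59.7] [57.7 57.3  5.3] n 1088 1642
side fit [ 473.3 -125.3]
t 8.55 pos [ 436.1 -124.2  300.6] rot [-0.02  0.07  0.05] dp cur axes [  0.3   0.2 103.6] dp new axes [1.000e-01 2.000e-01 1.036e+02] F [0.9 0.2 0.5] gap 1.002
```

View pics/w3.png

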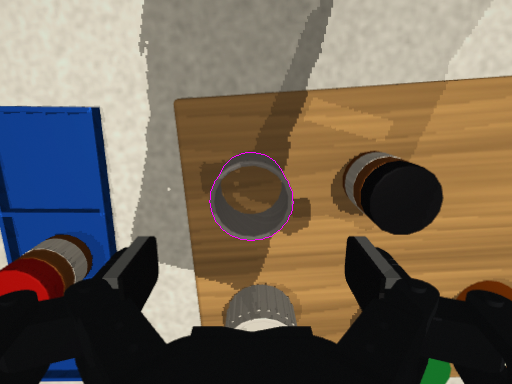

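The cutter's ring is at (251,197), centred between the fingers; the black jar is clear at (402,195).

Request:
servo_tool([
  {"dp": [1.5, 0.5, 12], "rot": [0, 0, 0]},
  {"dp": [0, 0, 33], "rot": [0, 0, 0]},
  {"dp": [0, 0, 35], "rot": [0, 0, 0]},
  {"dp": [0, 0, 16], "rot": [0, 0, 0]},
  {"dp": [0, 0, 7], "rot": [0, 0, 0]},
])

```text
time: 9.05
tool_pos: [434.0, -124.1, 194.6]
ee_rot: [-0.002, 0.047, 0.999, 0.0]
contact_force: [-0.4, 0.9, 0.5]
finger_gap: 0.997
```

Request:
servo_tool([
  {"dp": [0, 0, 0], "rot": [0, 0, 0]},
  {"dp": [0, 0, 0], "rot": [0, 0, 0]},
  {"dp": [0, 0, 0], "rot": [0, 0, 0]},
  {"dp": [0, 0, 0], "rot": [0, 0, 0]},
  {"dp": [0, 0, 0], "rot": [0, 0, 0]},
], gripper=1)

```text
time: 9.55
tool_pos: [434.7, -123.7, 197.6]
ee_rot: [0.001, 0.046, 0.999, -0.0]
contact_force: [-1.4, -1.7, 7.3]
finger_gap: 0.656
```

Request:
servo_tool([
  {"dp": [0, 0, 0], "rot": [0, 0, 0]},
  {"dp": [0, 0, 0], "rot": [0, 0, 0]},
])

```text
time: 9.75
tool_pos: [434.8, -123.7, 197.6]
ee_rot: [0.001, 0.046, 0.999, -0.0]
contact_force: [-2.1, -1.3, 7.1]
finger_gap: 0.654
```

```bash
python3 go.py 402.3 -292.5 280 84.7;
```

```text
t 9.75 pos [ 434.8 -123.7  197.6] rot [-0.03  0.1  -0.  ] dp cur axes [  16.6 -171.1  -82.3] dp new axes [  16.7 -171.   -82.4] F [-2.1 -1.3  7.1] gap 0.654
```

Request:
servo_tool([
  {"dp": [0, 0, -8], "rot": [0, 0, 0]},
  {"dp": [0, 0, -22], "rot": [0, 0, 0]},
  {"dp": [0, -5, -30], "rot": [0, 0, 0]},
  {"dp": [2, -20, -15], "rot": [0, 0, 0]},
  {"dp": [3, -35, 0], "rot": [0, 0, 0]},
])

```text
time: 10.25
tool_pos: [424.3, -182.6, 274.6]
ee_rot: [0.002, 0.045, 0.999, -0.001]
contact_force: [0.3, -0.8, -1.3]
finger_gap: 0.662
```

Request:
servo_tool([
  {"dp": [4, -42, 0], "rot": [0, 0, 0]},
  {"dp": [4, -38, 0], "rot": [0, 0, 0]},
  {"dp": [3, -23, 0], "rot": [0, 0, 0]},
  {"dp": [0.7, -8, 0], "rot": [0, 0, 0]},
  {"dp": [0, 0, 0], "rot": [0, 0, 0]},
])

```text
time: 10.75
tool_pos: [401.9, -292.7, 272.0]
ee_rot: [0.0, 0.047, 0.999, 0.0]
contact_force: [0.5, -0.0, -0.9]
finger_gap: 0.657
```

```bash
python3 go.py 402.3 -292.5 193 84.7; python3 wr.py blue_tray 29 w4
```

```text
t 10.75 pos [ 401.9 -292.7  272. ] rot [ 0.    0.   -0.07] dp cur axes [-0.4  0.2 79. ] dp new axes [-0.4  0.2 79. ] F [ 0.5 -0.  -0.9] gap 0.657
0.63 [188.3, 133.2, 310.5, 275.8]
top [ 399.9 -291.6   13.6] [98.2 95.   5.8] n 2183 8089
side fit [ 404.7 -292.5]
```

View pics/w4.png

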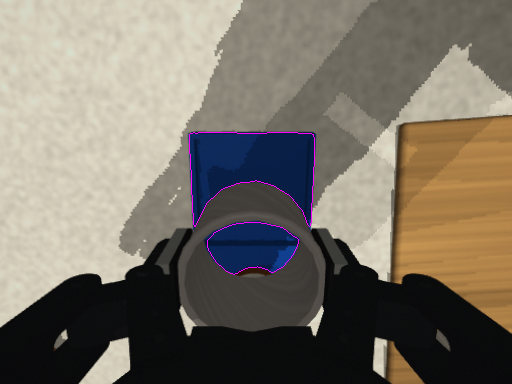

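The cutter is held over the near compartment, centred laterally.

Request:
servo_tool([
  {"dp": [0, 0, 13], "rot": [0, 0, 0]},
  {"dp": [0, 0, 30], "rot": [0, 0, 0]},
  {"dp": [0, 0, 23], "rot": [0, 0, 0]},
  {"dp": [0, 0, 10], "rot": [0, 0, 0]},
  {"dp": [0, 0, 3], "rot": [0, 0, 0]},
])

```text
time: 11.35
tool_pos: [402.1, -291.6, 191.6]
ee_rot: [-0.001, 0.046, 0.999, 0.001]
contact_force: [0.1, -0.1, -1.7]
finger_gap: 0.656
```

Request:
servo_tool([
  {"dp": [0, 0, 1], "rot": [0, 0, 0]},
  {"dp": [0, 0, 1], "rot": [0, 0, 0]},
  {"dp": [0, 0, 0.7], "rot": [0, 0, 0]},
  {"dp": [0, 0, 0.5], "rot": [0, 0, 0]},
  {"dp": [0, 0, 0], "rot": [0, 0, 0]},
])

```text
time: 11.85
tool_pos: [402.1, -292.3, 189.9]
ee_rot: [0.0, 0.046, 0.999, -0.0]
contact_force: [-0.6, -0.4, -0.5]
finger_gap: 0.658
```

Request:
servo_tool([
  {"dp": [0, 0, 0.5], "rot": [0, 0, 0]},
  {"dp": [0, 0, 0.3], "rot": [0, 0, 0]},
  {"dp": [0, 0, 0], "rot": [0, 0, 0]},
])

```text
time: 12.15
tool_pos: [402.2, -292.4, 189.6]
ee_rot: [0.0, 0.046, 0.999, -0.0]
contact_force: [-4.2, 3.8, 11.6]
finger_gap: 0.655
```

Contact made. Release it, retreat, then go to the timer.

Request:
servo_tool([
  {"dp": [0, 0, 0], "rot": [0, 0, 0]},
  {"dp": [0, 0, 0], "rot": [0, 0, 0]},
  {"dp": [0, 0, 0], "rot": [0, 0, 0]},
  {"dp": [0, 0, 0], "rot": [0, 0, 0]},
], gripper=0)

```text
time: 12.55
tool_pos: [402.1, -292.3, 188.7]
ee_rot: [-0.0, 0.046, 0.999, 0.0]
contact_force: [-0.1, -0.2, -0.0]
finger_gap: 0.999
```

Request:
servo_tool([
  {"dp": [0, 0, -10], "rot": [0, 0, 0]},
  {"dp": [0, 0, -30], "rot": [0, 0, 0]},
  {"dp": [0, 0, -40], "rot": [0, 0, 0]},
  {"dp": [-10, 20, -30], "rot": [0, 0, 0]},
  {"dp": [-12, 40, 0], "rot": [0, 0, 0]},
])

```text
time: 13.05
tool_pos: [430.0, -235.5, 303.6]
ee_rot: [0.003, 0.048, 0.999, -0.002]
contact_force: [0.0, -0.0, 0.0]
finger_gap: 1.005
```

```bash
python3 go.py 572.8 83.2 300 84.7;
```

```text
t 13.05 pos [ 430.  -235.5  303.6] rot [-0.22  0.39 -0.17] dp cur axes [-111.8  330.9    3.1] dp new axes [-112.8  330.6    3.6] F [ 0. -0.  0.] gap 1.005
```

Request:
servo_tool([
  {"dp": [-15, 45, 0], "rot": [0, 0, 0]},
  {"dp": [-15, 45, 0], "rot": [0, 0, 0]},
  {"dp": [-15, 45, 0], "rot": [0, 0, 0]},
  {"dp": [-15, 45, 0], "rot": [0, 0, 0]},
  {"dp": [-15, 45, 0], "rot": [0, 0, 0]},
])

```text
time: 13.55
tool_pos: [525.4, -15.5, 299.7]
ee_rot: [0.0, 0.046, 0.999, -0.0]
contact_force: [1.2, -0.6, -0.4]
finger_gap: 1.001
```

Request:
servo_tool([
  {"dp": [-15, 42, 0], "rot": [0, 0, 0]},
  {"dp": [-13, 35, 0], "rot": [0, 0, 0]},
  {"dp": [-8, 22, 0], "rot": [0, 0, 0]},
  {"dp": [0, 5, 0], "rot": [0, 0, 0]},
  {"dp": [0, 0, 0], "rot": [0, 0, 0]},
])

```text
time: 14.05
tool_pos: [570.2, 83.1, 299.1]
ee_rot: [-0.0, 0.046, 0.999, -0.0]
contact_force: [0.3, -0.8, 0.5]
finger_gap: 1.0
```

```bash
python3 wr.py timer_center 29 w5;python3 go.py 572.8 83.2 197 84.7;
```

```text
0.83 [211.7, 155.7, 297.4, 243.2]
top [570.7  84.5  61.3] [56.7 56.   6.1] n 4746 434
side fit [571.7  84.6]
t 14.15 pos [570.1  81.9 299. ] rot [-0.01 -0.   -0.04] dp cur axes [ -2.5   1.5 102. ] dp new axes [ -2.5   1.5 102. ] F [ 0.9 -0.5 -0.7] gap 1.001
```

View pics/w5.png

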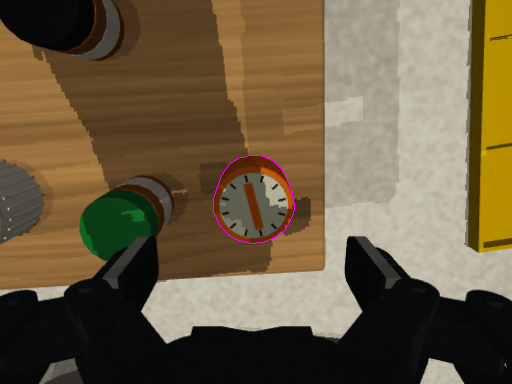

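The timer is at (254,203), and the green jar at (120,222) leaves room for the left finger.

Request:
servo_tool([
  {"dp": [-1.5, 2.2, 12], "rot": [0, 0, 0]},
  {"dp": [0, 0, 32], "rot": [0, 0, 0]},
  {"dp": [0, 0, 35], "rot": [0, 0, 0]},
  {"dp": [0, 0, 16], "rot": [0, 0, 0]},
  {"dp": [0, 0, 7], "rot": [0, 0, 0]},
])

```text
time: 14.65
tool_pos: [571.8, 84.3, 195.0]
ee_rot: [-0.001, 0.047, 0.999, -0.0]
contact_force: [-1.3, -0.4, 0.3]
finger_gap: 1.0
```

Request:
servo_tool([
  {"dp": [0, 0, 0], "rot": [0, 0, 0]},
  {"dp": [0, 0, 0], "rot": [0, 0, 0]},
  {"dp": [0, 0, 0], "rot": [0, 0, 0]},
  {"dp": [0, 0, 0], "rot": [0, 0, 0]},
  {"dp": [0, 0, 0], "rot": [0, 0, 0]},
], gripper=1)

```text
time: 15.15
tool_pos: [572.6, 84.8, 198.3]
ee_rot: [0.001, 0.046, 0.999, 0.0]
contact_force: [-0.6, -0.2, 6.3]
finger_gap: 0.672
```

Request:
servo_tool([
  {"dp": [0, 0, 0], "rot": [0, 0, 0]},
  {"dp": [0, 0, 0], "rot": [0, 0, 0]},
])

```text
time: 15.35
tool_pos: [572.6, 84.8, 198.3]
ee_rot: [0.001, 0.046, 0.999, 0.0]
contact_force: [-1.1, -0.9, 7.0]
finger_gap: 0.664
```

```bash
python3 go.py 577.6 -308.3 290 84.7;
```

```text
t 15.35 pos [572.6  84.8 198.3] rot [ 0.03  0.16 -0.  ] dp cur axes [ -41.6 -390.9  -91.7] dp new axes [ -41.3 -391.   -91.7] F [-1.1 -0.9  7. ] gap 0.664
```

Request:
servo_tool([
  {"dp": [0, 0, -8], "rot": [0, 0, 0]},
  {"dp": [0, 0, -24], "rot": [0, 0, 0]},
  {"dp": [0, 0, -36], "rot": [0, 0, 0]},
  {"dp": [0, -5, -22], "rot": [0, 0, 0]},
  {"dp": [-1.3, -20, 0], "rot": [0, 0, 0]},
])

```text
time: 15.85
tool_pos: [571.5, 60.7, 291.1]
ee_rot: [0.003, 0.045, 0.999, 0.0]
contact_force: [-0.7, -0.6, -1.2]
finger_gap: 0.668
```

Request:
servo_tool([
  {"dp": [-5, -40, 0], "rot": [0, 0, 0]},
  {"dp": [-5, -45, 0], "rot": [0, 0, 0]},
  {"dp": [-5, -45, 0], "rot": [0, 0, 0]},
  {"dp": [-5, -45, 0], "rot": [0, 0, 0]},
  {"dp": [-5, -45, 0], "rot": [0, 0, 0]},
])

```text
time: 16.35
tool_pos: [575.4, -163.4, 287.6]
ee_rot: [0.0, 0.046, 0.999, -0.0]
contact_force: [0.7, 0.8, -1.2]
finger_gap: 0.673
```

Request:
servo_tool([
  {"dp": [-5, -45, 0], "rot": [0, 0, 0]},
  {"dp": [-5, -43, 0], "rot": [0, 0, 0]},
  {"dp": [-3, -36, 0], "rot": [0, 0, 0]},
  {"dp": [-2, -22, 0], "rot": [0, 0, 0]},
  {"dp": [0, 0, 0], "rot": [0, 0, 0]},
])

```text
time: 16.85
tool_pos: [576.4, -311.0, 287.2]
ee_rot: [0.0, 0.048, 0.999, -0.0]
contact_force: [-0.8, 0.0, -2.0]
finger_gap: 0.67
```

```bash
python3 go.py 577.6 -308.3 193 84.7;
```

```text
t 16.85 pos [ 576.4 -311.   287.2] rot [-0.03  0.02 -0.17] dp cur axes [-0.9  2.8 94.2] dp new axes [-0.9  2.8 94.2] F [-0.8  0.  -2. ] gap 0.67
```

Request:
servo_tool([
  {"dp": [0, 0, 14], "rot": [0, 0, 0]},
  {"dp": [0, 0, 34], "rot": [0, 0, 0]},
  {"dp": [0, 0, 31], "rot": [0, 0, 0]},
  {"dp": [0, 0, 12], "rot": [0, 0, 0]},
  {"dp": [0, 0, 4], "rot": [0, 0, 0]},
])

```text
time: 17.35
tool_pos: [577.2, -307.4, 190.5]
ee_rot: [-0.001, 0.046, 0.999, 0.001]
contact_force: [-0.4, 0.2, -0.3]
finger_gap: 0.67
```

Request:
servo_tool([
  {"dp": [0, 0, 1], "rot": [0, 0, 0]},
  {"dp": [0, 0, 0.7], "rot": [0, 0, 0]},
  {"dp": [0, 0, 0.5], "rot": [0, 0, 0]},
  {"dp": [0, 0, 0.3], "rot": [0, 0, 0]},
  {"dp": [0, 0, 0], "rot": [0, 0, 0]},
])

```text
time: 17.85
tool_pos: [577.3, -308.5, 190.4]
ee_rot: [0.001, 0.046, 0.999, -0.0]
contact_force: [-1.6, 0.9, 6.2]
finger_gap: 0.668
```

Contact at the expected height. Release, retreat, then head for the green jar while turning to ψ=94.4.

Request:
servo_tool([
  {"dp": [0, 0, 0], "rot": [0, 0, 0]},
  {"dp": [0, 0, 0], "rot": [0, 0, 0]},
  {"dp": [0, 0, 0], "rot": [0, 0, 0]},
  {"dp": [0, 0, 0], "rot": [0, 0, 0]},
], gripper=0)

```text
time: 18.25
tool_pos: [577.1, -308.3, 189.2]
ee_rot: [-0.0, 0.046, 0.999, 0.0]
contact_force: [-0.3, 1.1, -0.1]
finger_gap: 1.003
```

Request:
servo_tool([
  {"dp": [0, 0, -10], "rot": [0, 0, 0]},
  {"dp": [0, 0, -30], "rot": [0, 0, 0]},
  {"dp": [0, 0, -40], "rot": [0, 0, 0]},
  {"dp": [0, 10, -30], "rot": [0, 0, -4.8]},
  {"dp": [0, 30, 0], "rot": [0, 0, -4.9]},
])

```text
time: 18.75
tool_pos: [578.5, -269.8, 305.0]
ee_rot: [0.004, -0.039, 0.999, -0.002]
contact_force: [0.4, -0.1, -0.3]
finger_gap: 1.004
```

```bash
python3 go.py 575.5 -8.3 300 94.4;
```

```text
t 18.75 pos [ 578.5 -269.8  305. ] rot [-0.28  0.4   0.05] dp cur axes [-17.3 260.9   3.9] dp new axes [-17.1 260.9   5. ] F [ 0.4 -0.1 -0.3] gap 1.004
```

Request:
servo_tool([
  {"dp": [-3, 42, 0], "rot": [0, 0, 0]},
  {"dp": [-3, 46, 0], "rot": [0, 0, 0]},
  {"dp": [-3, 46, 0], "rot": [0, 0, 0]},
  {"dp": [-3, 46, 0], "rot": [0, 0, 0]},
  {"dp": [-3, 40, 0], "rot": [0, 0, 0]},
])

```text
time: 19.25
tool_pos: [576.1, -45.7, 300.3]
ee_rot: [0.0, -0.039, 0.999, -0.0]
contact_force: [1.3, -0.1, -0.4]
finger_gap: 0.999
```

Request:
servo_tool([
  {"dp": [-2, 27, 0], "rot": [0, 0, 0]},
  {"dp": [0, 12, 0], "rot": [0, 0, 0]},
  {"dp": [0, 0, 0], "rot": [0, 0, 0]},
  {"dp": [0, 0, 0], "rot": [0, 0, 0]},
])

```text
time: 19.65
tool_pos: [575.5, -9.7, 299.6]
ee_rot: [0.0, -0.038, 0.999, -0.0]
contact_force: [0.3, 0.0, -0.3]
finger_gap: 0.999
```

```bash
python3 wr.py green_jar_center 24 w6;python3 go.py 575.5 -8.3 213 94.4;
```

```text
0.57 [219.2, 162.7, 290.5, 245.3]
top [574.2  -7.   77. ] [46.7 45.7  5.1] n 3774 649
side fit [574.9  -7.2]
t 19.75 pos [575.5 -10.1 299.4] rot [-0.01  0.   -0.08] dp cur axes [-0.2  1.8 86.4] dp new axes [-0.2  1.8 86.4] F [ 0.1 -0.   0.4] gap 0.998
```

View pics/w6.png

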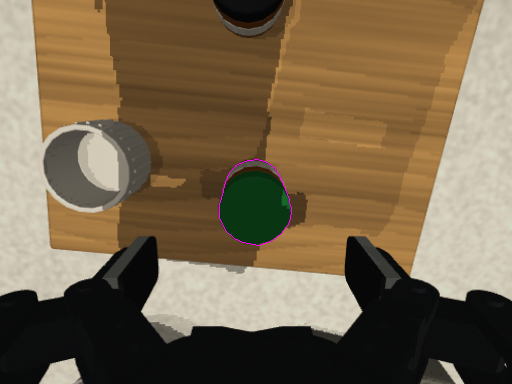

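The green jar is at (255,207), world (575, −7.5), between the fingers. Descending.

Request:
servo_tool([
  {"dp": [0.5, 2.5, 10], "rot": [0, 0, 0]},
  {"dp": [0, 0, 25], "rot": [0, 0, 0]},
  {"dp": [0, 0, 30], "rot": [0, 0, 0]},
  {"dp": [0, 0, 15], "rot": [0, 0, 0]},
  {"dp": [0, 0, 6], "rot": [0, 0, 0]},
])

```text
time: 20.25
tool_pos: [574.4, -6.7, 211.4]
ee_rot: [-0.001, -0.038, 0.999, 0.0]
contact_force: [-0.2, 0.1, 0.8]
finger_gap: 1.001
```

Request:
servo_tool([
  {"dp": [0, 0, 0], "rot": [0, 0, 0]},
  {"dp": [0, 0, 0], "rot": [0, 0, 0]},
  {"dp": [0, 0, 0], "rot": [0, 0, 0]},
  {"dp": [0, 0, 0], "rot": [0, 0, 0]},
  {"dp": [0, 0, 0], "rot": [0, 0, 0]},
], gripper=1)

```text
time: 20.75
tool_pos: [575.1, -6.4, 214.7]
ee_rot: [0.001, -0.038, 0.999, -0.0]
contact_force: [-0.7, 0.0, 7.2]
finger_gap: 0.554
```

Request:
servo_tool([
  {"dp": [0, 0, 0], "rot": [0, 0, 0]},
  {"dp": [0, 0, 0], "rot": [0, 0, 0]},
])

```text
time: 20.95
tool_pos: [575.1, -6.4, 214.7]
ee_rot: [0.001, -0.038, 0.999, -0.0]
contact_force: [-0.8, -0.3, 7.1]
finger_gap: 0.549
```

```bash
python3 go.py 513 313 300 94.4;
```

```text
t 20.95 pos [575.1  -6.4 214.7] rot [-0.02  0.14 -0.  ] dp cur axes [ 37.2 323.2 -85.6] dp new axes [ 37.4 323.3 -85.3] F [-0.8 -0.3  7.1] gap 0.549
```

Path to the yellow tray is clear (timer and red jar gone).

Request:
servo_tool([
  {"dp": [0, 0, -8], "rot": [0, 0, 0]},
  {"dp": [0, 0, -24], "rot": [0, 0, 0]},
  {"dp": [0, 5, -36], "rot": [0, 0, 0]},
  {"dp": [1, 12, -12], "rot": [0, 0, 0]},
  {"dp": [3, 26, 0], "rot": [0, 0, 0]},
])

```text
time: 21.45
tool_pos: [567.6, 36.0, 295.7]
ee_rot: [0.002, -0.037, 0.999, -0.0]
contact_force: [-0.1, 1.1, -1.3]
finger_gap: 0.549
```

Request:
servo_tool([
  {"dp": [5, 42, 0], "rot": [0, 0, 0]},
  {"dp": [6, 45, 0], "rot": [0, 0, 0]},
  {"dp": [6, 45, 0], "rot": [0, 0, 0]},
  {"dp": [6, 45, 0], "rot": [0, 0, 0]},
  {"dp": [5, 42, 0], "rot": [0, 0, 0]},
])

```text
time: 21.95
tool_pos: [521.5, 254.6, 293.1]
ee_rot: [-0.0, -0.039, 0.999, -0.0]
contact_force: [0.8, 0.9, -0.9]
finger_gap: 0.548
```

Request:
servo_tool([
  {"dp": [3.4, 33, 0], "rot": [0, 0, 0]},
  {"dp": [2, 20, 0], "rot": [0, 0, 0]},
  {"dp": [0, 8, 0], "rot": [0, 0, 0]},
  {"dp": [0, 0, 0], "rot": [0, 0, 0]},
  {"dp": [0, 0, 0], "rot": [0, 0, 0]},
])

```text
time: 22.45
tool_pos: [512.8, 312.0, 293.1]
ee_rot: [-0.0, -0.038, 0.999, -0.0]
contact_force: [-0.6, 0.8, -1.6]
finger_gap: 0.548
```

```bash
python3 go.py 513 313 206 94.4;python3 tr.py yellow_tray 395 455
```

```text
t 22.45 pos [512.8 312.  293.1] rot [-0.02 -0.02 -0.03] dp cur axes [-0.3  1.  87.1] dp new axes [-0.2  1.  87.1] F [-0.6  0.8 -1.6] gap 0.548
xmin/max [376.08807239 640.10342035]
395.0 305.2 91.8
405.0 306.0 91.4
415.0 307.2 90.6
425.0 307.4 90.6
435.0 308.2 91.3
445.0 309.1 91.3
angle 4.243416312441919 y at mid [(402, np.float64(305.8)), (425, np.float64(307.5)), (490, np.float64(312.4)), (513, np.float64(314.1)), (577, np.float64(318.8)), (601, np.float64(320.6))]
```

Request:
servo_tool([
  {"dp": [0, 1, 13], "rot": [0, 0, 0]},
  {"dp": [0, 0, 30], "rot": [0, 0, 0]},
  {"dp": [0, 0, 27], "rot": [0, 0, 0]},
  {"dp": [0, 0, 11], "rot": [0, 0, 0]},
  {"dp": [0, 0, 3], "rot": [0, 0, 0]},
])

```text
time: 23.05
tool_pos: [512.5, 313.3, 207.7]
ee_rot: [-0.001, -0.038, 0.999, -0.001]
contact_force: [0.0, -0.2, -1.8]
finger_gap: 0.554
```

Request:
servo_tool([
  {"dp": [0, 0, 1], "rot": [0, 0, 0]},
  {"dp": [0, 0, 0.7], "rot": [0, 0, 0]},
  {"dp": [0, 0, 0.5], "rot": [0, 0, 0]},
  {"dp": [0, 0, 0], "rot": [0, 0, 0]},
])

```text
time: 23.45
tool_pos: [512.7, 313.8, 207.7]
ee_rot: [0.0, -0.038, 0.999, 0.0]
contact_force: [-0.7, 0.1, -0.4]
finger_gap: 0.549
```

Request:
servo_tool([
  {"dp": [0, 0, 0.5], "rot": [0, 0, 0]},
  {"dp": [0, 0, 0.5], "rot": [0, 0, 0]},
  {"dp": [0, 0, 0], "rot": [0, 0, 0]},
])

```text
time: 23.75
tool_pos: [512.7, 313.8, 206.7]
ee_rot: [0.0, -0.038, 0.999, 0.0]
contact_force: [-1.5, 0.1, 4.3]
finger_gap: 0.55
```

Request:
servo_tool([
  {"dp": [0, 0, 0], "rot": [0, 0, 0]},
  {"dp": [0, 0, 0], "rot": [0, 0, 0]},
  {"dp": [0, 0, 0], "rot": [0, 0, 0]},
  {"dp": [0, 0, 0], "rot": [0, 0, 0]},
], gripper=0)

```text
time: 24.15
tool_pos: [512.6, 313.8, 206.0]
ee_rot: [-0.0, -0.038, 0.999, -0.0]
contact_force: [-0.2, 1.3, -0.1]
finger_gap: 1.0
```

Request:
servo_tool([
  {"dp": [0, 0, -10], "rot": [0, 0, 0]},
  {"dp": [0, 0, -30], "rot": [0, 0, 0]},
  {"dp": [0, 0, -40], "rot": [0, 0, 0]},
  {"dp": [0, -20, -14], "rot": [0, 0, 0]},
  {"dp": [-5, -35, 0], "rot": [0, 0, 0]},
])

```text
time: 24.65
tool_pos: [521.6, 260.1, 303.7]
ee_rot: [0.002, -0.04, 0.999, 0.001]
contact_force: [0.9, -0.8, -0.3]
finger_gap: 1.001
```

```bash
python3 go.py 560.8 -126 300 94.4;
```

```text
t 24.65 pos [521.6 260.1 303.7] rot [0.11 0.29 0.15] dp cur axes [  -8.5 -388.     3. ] dp new axes [  -9.5 -388.     3.7] F [ 0.9 -0.8 -0.3] gap 1.001
```

Request:
servo_tool([
  {"dp": [-1, -44, 0], "rot": [0, 0, 0]},
  {"dp": [-1, -47, 0], "rot": [0, 0, 0]},
  {"dp": [-1, -47, 0], "rot": [0, 0, 0]},
  {"dp": [-1, -47, 0], "rot": [0, 0, 0]},
  {"dp": [-1, -47, 0], "rot": [0, 0, 0]},
])

```text
time: 25.15
tool_pos: [544.4, 26.5, 301.1]
ee_rot: [0.001, -0.038, 0.999, -0.0]
contact_force: [1.2, -0.0, -0.5]
finger_gap: 0.997
```

Request:
servo_tool([
  {"dp": [-1, -47, 0], "rot": [0, 0, 0]},
  {"dp": [-1, -42, 0], "rot": [0, 0, 0]},
  {"dp": [-1, -35, 0], "rot": [0, 0, 0]},
  {"dp": [-1, -22, 0], "rot": [0, 0, 0]},
  {"dp": [0, -8, 0], "rot": [0, 0, 0]},
])

```text
time: 25.65
tool_pos: [560.3, -126.8, 300.8]
ee_rot: [0.0, -0.037, 0.999, -0.0]
contact_force: [0.0, 0.6, 0.1]
finger_gap: 1.003
```

```bash
python3 wr.py ramekin_center 31.7 w7;python3 go.py 560.8 -126 197 94.4;
```

```text
0.8 [211.3, 149.1, 299.2, 240.6]
top [ 559.2 -124.7   59.5] [60.3 59.4  5.9] n 1341 4330
side fit [ 590.1 -119.6]
t 25.75 pos [ 560.3 -125.3  300.5] rot [-0.    0.02 -0.07] dp cur axes [ -0.4  -0.7 103.5] dp new axes [ -0.4  -0.7 103.5] F [-0.   1.1  0.1] gap 1.0
```

View pics/w7.png

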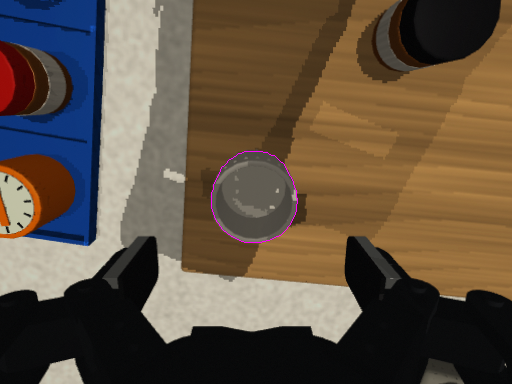

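The ramekin is at (254,197), centred between the jaws; the timer and red jar are standing in the blue tray at left.

Request:
servo_tool([
  {"dp": [0, 0, 12], "rot": [0, 0, 0]},
  {"dp": [0, 0, 33], "rot": [0, 0, 0]},
  {"dp": [0, 0, 35], "rot": [0, 0, 0]},
  {"dp": [0, 0, 16], "rot": [0, 0, 0]},
  {"dp": [0, 0, 7], "rot": [0, 0, 0]},
])

```text
time: 26.25
tool_pos: [559.9, -123.4, 194.7]
ee_rot: [-0.002, -0.039, 0.999, 0.001]
contact_force: [0.3, -0.5, -0.2]
finger_gap: 0.999
```

Request:
servo_tool([
  {"dp": [0, 0, 0], "rot": [0, 0, 0]},
  {"dp": [0, 0, 0], "rot": [0, 0, 0]},
  {"dp": [0, 0, 0], "rot": [0, 0, 0]},
  {"dp": [0, 0, 0], "rot": [0, 0, 0]},
  {"dp": [0, 0, 0], "rot": [0, 0, 0]},
], gripper=1)

```text
time: 26.75
tool_pos: [560.6, -124.7, 198.1]
ee_rot: [0.001, -0.038, 0.999, -0.0]
contact_force: [-0.8, 2.7, 6.4]
finger_gap: 0.723
```

Request:
servo_tool([
  {"dp": [0, 0, 0], "rot": [0, 0, 0]},
  {"dp": [0, 0, 0], "rot": [0, 0, 0]},
])

```text
time: 26.95
tool_pos: [560.6, -124.8, 198.1]
ee_rot: [0.001, -0.038, 0.999, -0.0]
contact_force: [-1.0, 3.2, 6.9]
finger_gap: 0.72
```

```bash
python3 go.py 600.8 320.3 285 94.4;
```

```text
t 26.95 pos [ 560.6 -124.8  198.1] rot [-0.02  0.09  0.  ] dp cur axes [-74.3 440.6 -87. ] dp new axes [-74.2 440.7 -86.9] F [-1.   3.2  6.9] gap 0.72
```

Request:
servo_tool([
  {"dp": [0, 0, -8], "rot": [0, 0, 0]},
  {"dp": [0, 0, -24], "rot": [0, 0, 0]},
  {"dp": [0, 5, -36], "rot": [0, 0, 0]},
  {"dp": [-2, 15, -19], "rot": [0, 0, 0]},
  {"dp": [-4, 30, 0], "rot": [0, 0, 0]},
])

```text
time: 27.45
tool_pos: [562.8, -75.3, 287.7]
ee_rot: [0.003, -0.037, 0.999, -0.001]
contact_force: [1.1, 0.8, -2.9]
finger_gap: 0.724
```

Request:
servo_tool([
  {"dp": [-8, 42, 0], "rot": [0, 0, 0]},
  {"dp": [-8, 45, 0], "rot": [0, 0, 0]},
  {"dp": [-8, 45, 0], "rot": [0, 0, 0]},
  {"dp": [-8, 45, 0], "rot": [0, 0, 0]},
  {"dp": [-8, 45, 0], "rot": [0, 0, 0]},
])

```text
time: 27.95
tool_pos: [585.2, 151.7, 284.6]
ee_rot: [0.0, -0.038, 0.999, -0.0]
contact_force: [0.6, -0.4, -1.7]
finger_gap: 0.722
```

Request:
servo_tool([
  {"dp": [-8, 45, 0], "rot": [0, 0, 0]},
  {"dp": [-8, 45, 0], "rot": [0, 0, 0]},
  {"dp": [-6, 38, 0], "rot": [0, 0, 0]},
  {"dp": [-4, 26, 0], "rot": [0, 0, 0]},
  {"dp": [-2, 14.7, 0], "rot": [0, 0, 0]},
])

```text
time: 28.45
tool_pos: [600.0, 322.2, 284.2]
ee_rot: [-0.0, -0.039, 0.999, -0.0]
contact_force: [0.7, -0.5, -0.9]
finger_gap: 0.721
```

Request:
servo_tool([
  {"dp": [0, 0, 0], "rot": [0, 0, 0]},
  {"dp": [0, 0, 0], "rot": [0, 0, 0]},
  {"dp": [0, 0, 0], "rot": [0, 0, 0]},
])

```text
time: 28.75
tool_pos: [600.6, 318.9, 284.2]
ee_rot: [-0.0, -0.038, 0.999, -0.0]
contact_force: [0.6, -0.1, -1.0]
finger_gap: 0.724
```

```bash
python3 go.py 600.8 320.3 193 94.4;python3 wr.py yellow_tray 31.7 w8
```

```text
t 28.75 pos [600.6 318.9 284.2] rot [-0.01 -0.01 -0.08] dp cur axes [-0.3  1.4 91.2] dp new axes [-0.3  1.4 91.2] F [ 0.6 -0.1 -1. ] gap 0.724
0.96 [185.4, 1.4, 321.5, 213.9]
top [537.  315.6  14.1] [150.6 100.8   6.5] n 3608 12103
side fit [533.1 315.7]
```

View pics/w8.png

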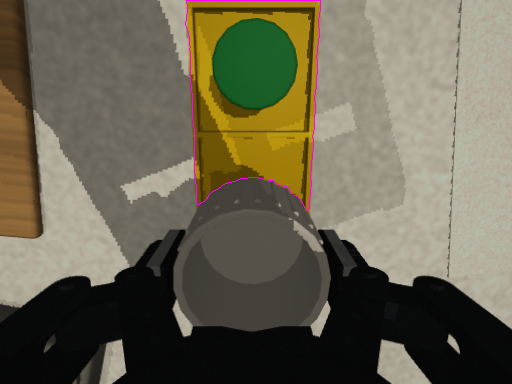

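The green jar stands in the middle compartment (255,63), and the ramekin is over the far compartment.

Request:
servo_tool([
  {"dp": [0, 0.5, 13], "rot": [0, 0, 0]},
  {"dp": [0, 0, 33], "rot": [0, 0, 0]},
  {"dp": [0, 0, 29], "rot": [0, 0, 0]},
  {"dp": [0, 0, 12], "rot": [0, 0, 0]},
  {"dp": [0, 0, 3], "rot": [0, 0, 0]},
])

```text
time: 29.35
tool_pos: [600.1, 320.4, 192.2]
ee_rot: [-0.001, -0.038, 0.999, -0.001]
contact_force: [-0.2, 0.6, -1.3]
finger_gap: 0.723
```

Request:
servo_tool([
  {"dp": [0, 0, 1], "rot": [0, 0, 0]},
  {"dp": [0, 0, 0.7], "rot": [0, 0, 0]},
  {"dp": [0, 0, 0.5], "rot": [0, 0, 0]},
  {"dp": [0, 0, 0], "rot": [0, 0, 0]},
])

```text
time: 29.75
tool_pos: [600.4, 320.8, 192.7]
ee_rot: [0.001, -0.038, 0.999, 0.0]
contact_force: [-0.8, 1.2, -2.6]
finger_gap: 0.724
```

Request:
servo_tool([
  {"dp": [0, 0, 0.8], "rot": [0, 0, 0]},
  {"dp": [0, 0, 0.7], "rot": [0, 0, 0]},
  {"dp": [0, 0, 0.5], "rot": [0, 0, 0]},
  {"dp": [0, 0, 0], "rot": [0, 0, 0]},
])

```text
time: 30.15
tool_pos: [600.3, 320.8, 190.1]
ee_rot: [0.0, -0.038, 0.999, -0.0]
contact_force: [-1.5, -0.6, 1.6]
finger_gap: 0.718
```

Request:
servo_tool([
  {"dp": [0, 0, 0.4], "rot": [0, 0, 0]},
  {"dp": [0, 0, 0], "rot": [0, 0, 0]},
])

```text
time: 30.35
tool_pos: [600.4, 320.8, 190.1]
ee_rot: [0.0, -0.038, 0.999, 0.0]
contact_force: [-3.6, -1.6, 5.6]
finger_gap: 0.724
```

Request:
servo_tool([
  {"dp": [0, 0, 0], "rot": [0, 0, 0]},
  {"dp": [0, 0, 0], "rot": [0, 0, 0]},
  {"dp": [0, 0, 0], "rot": [0, 0, 0]},
  {"dp": [0, 0, 0], "rot": [0, 0, 0]},
], gripper=0)

```text
time: 30.75
tool_pos: [600.3, 320.7, 189.4]
ee_rot: [-0.0, -0.038, 0.999, -0.0]
contact_force: [-0.0, 0.2, -0.1]
finger_gap: 1.003
```

Request:
servo_tool([
  {"dp": [0, 0, -10], "rot": [0, 0, 0]},
  {"dp": [0, 0, -30], "rot": [0, 0, 0]},
  {"dp": [0, 0, -40], "rot": [0, 0, 0]},
  {"dp": [0, 0, -40], "rot": [0, 0, 0]},
  {"dp": [20, 0, -30], "rot": [0, 0, 0]},
])

```text
time: 31.25
tool_pos: [581.0, 318.8, 342.9]
ee_rot: [0.002, -0.038, 0.999, 0.001]
contact_force: [-0.5, 0.4, 0.4]
finger_gap: 0.999
```

Request:
servo_tool([
  {"dp": [45, 0, -10], "rot": [0, 0, 0]},
  {"dp": [45, 0, 0], "rot": [0, 0, 0]},
  {"dp": [45, 0, 0], "rot": [0, 0, 0]},
  {"dp": [45, 0, 0], "rot": [0, 0, 0]},
  {"dp": [20, 0, 0], "rot": [0, 0, 0]},
])

```text
time: 31.75
tool_pos: [378.1, 303.4, 350.4]
ee_rot: [0.0, -0.039, 0.999, 0.0]
contact_force: [1.0, -0.0, 0.3]
finger_gap: 1.0
```

```bash
python3 - <<'E'
from h import *
names=dict(red_jar_center=24,green_jar_center=24,black_jar_center=24,cutter_center=29,timer_center=29,ramekin_center=31.7)
tr={"blue":((490,-300.5),-5.1),"yellow":((513,313.5),4.3)}
where=dict(red_jar_center="blue",cutter_center="blue",timer_center="blue",green_jar_center="yellow",ramekin_center="yellow")
for cam in ("side","scene"):
    im,d=r.camera(cam);cp=r.get_calibration(cam)["pose"][:3,3];cv2.imwrite(f"pics/{cam}9.png",im[:,:,::-1])
    for n,R in names.items():
        t=r.trace(cam,n)
        if not t: print(cam,n,"none");continue
        P=cloud(cam,d,cv2.erode(t[0]["region"].astype(np.uint8),np.ones((3,3)))>0)
        zt=np.percentile(P[:,2],97);S=P[(P[:,2]<zt-8)&(P[:,2]>zt-35)]
        e=S[:,:2].mean(0)-cp[:2];e=e/np.hypot(*e)*R*.7
        c=fitc(S,R,e);s=""
        if n in where:
            o,a=tr[where[n]];a=np.radians(a);q=c-o;s=(np.round([q[0]*np.cos(a)+q[1]*np.sin(a),-q[0]*np.sin(a)+q[1]*np.cos(a)],1))
        print(cam,n,round(t[0]["p"],2),c.round(1),"ztop",zt.round(1),"tray xy",s)
print(r.read_state()["time"])
E
```

```text
side red_jar_center 0.91 [ 489.7 -298.1] ztop 70.1 tray xy [-0.5  2.4]
side green_jar_center 0.57 [512.5 315. ] ztop 70.2 tray xy [-0.4  1.5]
side black_jar_center 0.95 [437.2 -22. ] ztop 77.7 tray xy 
side cutter_center 0.83 [ 403.3 -293.4] ztop 52.0 tray xy [-87.   -0.6]
side timer_center 0.82 [ 576.9 -307.6] ztop 53.9 tray xy [87.1  0.7]
side ramekin_center 0.75 [599.1 319.5] ztop 50.9 tray xy [86.4 -0.5]
scene red_jar_center 0.71 [ 489.9 -301. ] ztop 72.5 tray xy [-0.1 -0.5]
scene green_jar_center 0.84 [513.8 311.9] ztop 71.2 tray xy [ 0.7 -1.6]
scene black_jar_center 0.76 [439.3 -24.7] ztop 79.9 tray xy 
scene cutter_center 0.64 [ 403.7 -294.3] ztop 54.1 tray xy [-86.5  -1.5]
scene timer_center 0.67 [ 403.8 -294.4] ztop 54.3 tray xy [-86.4  -1.6]
scene ramekin_center 0.96 [603.4 320.5] ztop 53.4 tray xy [90.6  0.2]
32.45
```

View pics/side9.png

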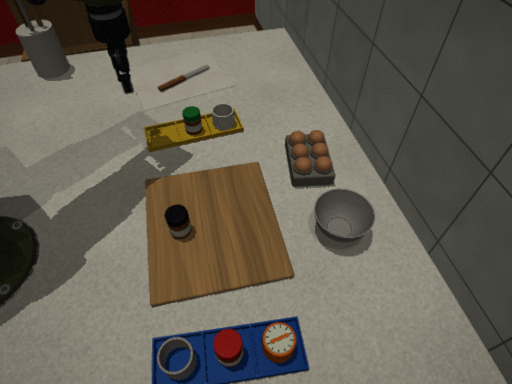

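View pics/scene9.png

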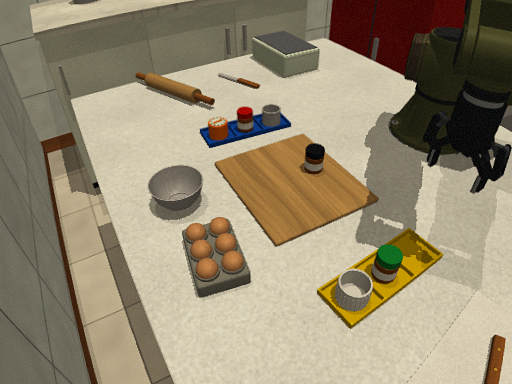

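Both pictures show everything in its compartment and upright: in the side view the cutter is at (177,358), red jar (229,347), timer (279,341), green jar (192,120) and ramekin (223,117). The scene camera's "timer" report was really the cutter; the picture shows the timer at (218,128) in the far blue compartment. Handing in.

```bash
python3 -c "
from workcell import r
print(r.hand_in())"
```

```text
the job is handed in; nothing more can be done
None
```

Both trays are made up and the job was handed in at about 32.5 s of the 131 s allowed. The order was red jar, cutter and timer into the blue tray, then green jar and ramekin into the yellow tray. Each thing was lowered until the wrist force showed floor contact, at most about 12 N, and then released.

- **Positions:** In the last pictures the items are within about 3 mm of their compartment centres. Their top heights, 51–54 mm for the short things and 70–72 mm for the jars, fit standing flat on the 4 mm floors.
- **Left alone:** The black-capped jar measured unmoved to within about 0.5 mm. The bowl and egg box look unmoved in the pictures; I did not measure them again.
- **Checks that disagreed:** The scene camera's trace for the timer landed on the cutter. The picture and the side-camera fit both put the timer in its own end compartment. The two cameras also differ from each other by 2–4 mm, mostly within the stated calibration error.

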